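# Pull the blown fuse with the fuse tongs

### The job

The power box on the bench is unplugged and its fuse has blown. Squeeze the two orange tabs of the fuse cover together and swing the cover wide open, then take the red fuse tongs from their stand, pull the fuse up out of its clips with them - firmly enough that the tips do not slip off, but without crushing its brittle tube - and lay it down in the grey tray without dropping it. Put the tongs back upright in their stand, leave the cover open, touch the fuse only with the tongs and do not push the carton, tape measure or marker about.

Things in the scene. Friction and masses are not known exactly. Their poses are not given: they have to be found in the camera images.
- power_box: grey power box, 170 x 100 x 46, screwed to the bench. Origin: on its underside (box from x = -98 to 72); x points from the cover's free edge to its hinge, away from the robot. Shut white cover: 88 x 56 mm, top face at z = 46, free edge at x = -66, hinge line along y at x = 22, z = 46. Bay under it: x -62 to 18, y -25 to 25, floor z = 8 (z = 12 within 14 mm of the middle), rim z = 46.
- cover (a joint): angle of the fuse cover in rad: 0 shut and latched, grows as it swings up and away from the robot, 1.57 upright, stop at 1.95. A stiff hinge: it stays where it is left. Upright, its tabs reach 115 mm above the box: carry things clear of it.
- fuse: cartridge fuse, brittle white tube, steel end caps, a red band, 14.3 mm thick, 51 mm long, about 30 g. Origin: its centre; x along its axis. At first in the bay under the cover, along the box's x, centre at box x = -22, y = 0, z = 24. Brass spring clips hold it over 7 mm near each end; the middle 34 mm are free. Drawing it out takes roughly 12 N over 3 mm. Tips pressing over 32 N (sum) crush it.
- tongs: red plastic fuse tongs, 130 mm tall, about 65 g, standing tips down in the stand. Origin: between the lower ends of the tips; z up to the heel, where the two arms (at +y and -y) are hinged at z = 120; springs hold them open, tips 34 mm apart. Black rubber tips: 10 mm wide along x, 5 mm thick, 16 mm tall. At the fuse's thickness the tips are parallel.
- stand: black stand for the tongs, 36 x 76 mm (foot 60 x 88 mm), 52 mm high, fixed to the bench left or right of the power box. Upright pocket, 22 mm along x, 58 mm along y, open at the top (z = 52), floor at z = 6, where the tips stand; the tongs' y lies along its y. Origin: centre of its underside.
- tray: light grey open tray, 70 x 140 x 22 mm, inside 64 x 136 mm, floor 2 mm above its underside, loose on the bench on the other side of the power box from the stand. Origin: centre of its underside; y is its long axis, z up.
- carton: small brown carton, 48 x 75 x 32 mm, standing loose on the bench beyond the power box; a bystander. Origin: centre of its underside.
- yellow_tape: yellow and black tape measure, 33 x 68 x 61 mm, loose on the bench beyond the power box; a bystander. Origin: centre of its underside.
- black_marker: black marker pen, 138 mm long, 12 mm thick, lying loose on the bench in front of the power box; a bystander. Origin: under its middle.
- cover_tabs (a point): point midway between the two orange tabs, which stick out 26 mm in front of the cover's free edge, 101 mm from the hinge, 7 mm above the cover's face; swings with it. Tabs: 12 mm tall, 5 mm thick, outer faces 46 mm apart across the box's y. Squeezed together, each slides in up to 5 mm on a spring (4 N at 3 mm); both must be in 3 mm or more to free the cover, then lifted by the squeezed tabs.
- tongs_grip (a point): point between the ribbed grip pads, 84 mm above the tips, 46 mm below the heel top; grip here from above across y. Pads 28 mm wide, 14 tall, 42 apart over all when free; tips close 3 mm per 1 mm: 38 mm over the pads is half closed, 35 on the fuse, 31 shut. Springs push back 3 to 7 N; a third of any grip beyond that reaches each tip: too little and the tips slip off the clipped fuse and shut.

How it is judged:
On the way, in this order (a step that is already met when the one before it is completed fails the run):
1. the fuse cover is swung open by more than 69 degrees (1.2 rad) (value of joint cover above 1.2 rad), for 0.2 s.
2. the fuse is out of its clips, held in the tongs, its middle more than 60 mm above the underside of the power box (z of fuse in the frame of power_box above 0.06 m and contact force between fuse and tongs above 0.2 N), for 0.2 s.
3. the fuse lies in the tray, let go by the tongs (x of fuse in the frame of tray between -0.031 and 0.031 m and y of fuse in the frame of tray between -0.066 and 0.066 m and z of fuse in the frame of tray between 0 and 0.014 m and contact force between fuse and tongs below 0.1 N and linear speed of fuse below 0.05 m/s), for 0.2 s.
At the end, for the whole second after the job is handed in: The fuse rests on the tray floor inside its walls, let go (centre under 14 mm above the tray underside); the tongs rest in the stand pocket (within 15 mm of its axis, tips under 16 mm above the bench, leaning under 20 degrees); the cover is open by over 1.2 rad (x of fuse in the frame of tray between -0.031 and 0.031 m and y of fuse in the frame of tray between -0.066 and 0.066 m and z of fuse in the frame of tray between 0 and 0.014 m and contact force between fuse and tongs below 0.1 N and linear speed of fuse below 0.02 m/s and value of joint cover above 1.2 rad and horizontal distance between tongs and stand below 0.015 m and z of tongs in the frame of stand below 0.016 m and angle between tongs's own z axis and vertical below 0.35 rad and linear speed of tongs below 0.03 m/s); the robot touches nothing.
It fails at once if the brittle fuse is squeezed too hard (tips press on it with more than 32 N, both together) (contact force between fuse and tongs above 32 N).
It fails at once if the gripper's fingers touch the fuse (contact force between the fingers and fuse above 0.5 N).
It fails at once if the fuse is dropped or flung (moves faster than 0.7 m/s while the tongs do not hold it) (linear speed of fuse above 0.7 m/s and contact force between fuse and tongs below 0.05 N).
It fails at once if the carton, the tape measure or the marker is moved by more than 30 mm (distance of any of carton, yellow_tape, black_marker from where it was at the start of the episode above 0.03 m).
It also fails if it takes over 72 s, if anything falls off the work surface, if the arm or the gripper's body presses on something with over 40 N, if the wrist force passes 120 N, or if a joint passes its speed limit or range.

### The arm

A 6-joint arm with a two-finger parallel gripper is mounted at the origin on a cart in front of the work surface, level with it; the furniture and walls round the work are solid. World frame = base frame: x ahead of the robot, y to its left, z up, the work surface at z = 0. Lengths are in m, angles in rad, forces in N, time in s.
With the tool pointing down it reaches from about 0.325 to 0.85 m from the base axis. Payload 15.5 kg.
Tool frame: the origin (TCP) lies at the very end of the fingers, on their centre line; the grasp point (between the pads) lies ctrl.pinch_z behind it (ctrl.pinch_z is the distance from the TCP to the grasp point, in m); z points along the fingers, y is the line along which they close (so a half turn about z gives the same grasp; the last joint's range is limited). The gripper opens to 91 mm and grips with 3 to 60 N. Pads are 32 mm wide; open, the fingers measure 118 mm over their backs; the gripper's body (76 mm by 178 mm) begins 60 mm behind the grasp point.
Start: joints at [1.153, 0.494, 1.345, -0, 1.302, -0.096], TCP at [0.198, 0.593, 0.214] pointing down, gripper open.
Joint ranges: [-2.91, 2.91], [-0.82, 2.16], [0.22, 2.67], [-1.22, 4.37], [0.12, 2.79], [-3.08, 3.08]. Speed limits (rad/s): [1.89, 1.89, 2.57, 3.01, 3.01, 3.01].

### API

Orientations are given as a unit quaternion [x, y, z, w].
In Python, from bench import ctrl gives the robot as it stands.
- The arm moves only by the tool shift_gripper, called after "Emit:" as name(argument=value, ...) on one line, values as JSON. Schema: {"type":"object","properties":{"plan":{"type":"array","items":{"type":"array","prefixItems":[{"type":"array","items":{"type":"number"},"minItems":3,"maxItems":3},{"type":"array","items":{"type":"number"},"minItems":3,"maxItems":3}],"minItems":2,"maxItems":2},"minItems":1,"maxItems":12},"finger_gap":{"type":"number"},"only":{"type":"string"},"quiet":{"type":"boolean"},"lines":{"type":"string"}},"required":["plan"],"additionalProperties":false}. plan is a list of rows, 1 to 12 of them, each written [[dx, dy, dz], [rx, ry, rz]]: dx, dy, dz in m, then a rotation vector rx, ry, rz in rad; each row is the pose to reach, as a shift and turn from the pose commanded when the call began, along the tool's axes at that moment; what a row does not reach only later rows make up. A row lasts 1/12 s, in which the tool goes at most 0.0417 m and 0.125 rad, less where a joint would pass 70% of its speed; a pose out of reach is approached as far as the arm can. finger_gap is the finger opening in m, set as the call begins (left out keeps the last). The fingers move at their own pace and stop on an object; the grip force is fixed at half the most. Time passes only in rows, so rows that do not move let the fingers close. The tool returns the time, the measured TCP pose, the force, the opening and the grip force at its end. only (a regular expression) keeps the lines of the reply that match it, lines (a string "A,B") keeps lines A to B, and quiet returns only ok. Input that does not fit is refused with a message, and nothing moves.
- ctrl.get_state(): the state, without advancing time (a new reading comes with each control period).
- ctrl.camera(name): name is "side" or "top" or "wrist"; returns a dict with "pixels" (480x640x3 uint8, red, green, blue), "depth" (480x640 float32, m along the optical axis (not along the pixel's ray), 0 where there is no reading), "fx", "fy", "cx", "cy" (pixels), "world_from_camera" (4x4, takes a point from camera to world coordinates). Camera axes: x right, y down, z forward; pixel columns grow to the right and rows downward; lengths in m; the calibration is good to about 2 mm. The wrist camera is an equidistant fisheye: a pixel r from the principal point sees the ray r / f radians off the axis. A picture is of the moment at which its call begins.
- ctrl.hand_in(): hands the job in; it is judged then, once.
The state is a dict: "time_s": time; "joints": joint angles; "joint_vel": joint speeds; "joint_efforts": joint torques, N m; "position": TCP position; "orientation": TCP orientation; "wrist_force": force on the tool from outside, world axes, zero at the start; "ft_torque": the same for the moment, N m; "gripper_width": finger opening in m; "grasp_force": force on a finger pad.
Only numpy, scipy, OpenCV 4.12 (cv2) and the standard library are available. Lean on these libraries where they do the work, as an engineer would, in place of code of your own. Each camera call takes 0.05 s, during which the arm holds its last target. There are 200 camera calls.

## Working session

There is one attempt and no reset: what is moved stays moved. The work goes in short steps, Python scripts to look and compute and a tool call to move; the robot and the scene stay as the last step left them, time stands still between calls to the robot, and variables do not carry over. Pictures are saved under pics/ and viewed, at most 10 in all, crops included, and the job is handed in when it is done.

```bash
ls; mkdir -p pics; python3 - <<'E'
from bench import ctrl
import cv2,numpy as np
for n in ["top","side"]:
    c=ctrl.camera(n); cv2.imwrite(f"pics/{n}0.png",c["pixels"][:,:,::-1]); np.savez(f"{n}0.npz",**c)
    print(n,c["fx"],c["cx"],c["cy"],c["world_from_camera"].round(3).tolist())
s=ctrl.get_state();print(ctrl.pinch_z,s)
E
```

```text
bench.py
pics
top 483.63205622796977 320.4666636893514 247.44835314429332 [[0.001, -0.987, 0.158, 0.437], [-0.999, 0.004, 0.036, -0.01], [-0.036, -0.158, -0.987, 0.968], [0.0, 0.0, 0.0, 1.0]]
side 608.2928597866661 319.20211691117106 248.70410231705165 [[0.835, -0.228, 0.502, -0.072], [-0.55, -0.309, 0.776, -1.044], [-0.022, -0.923, -0.383, 0.602], [0.0, 0.0, 0.0, 1.0]]
0.0188 {'time_s': 0.1, 'joints': array([ 1.15250533e+00,  4.94156856e-01,  1.34606149e+00,  2.15845911e-05,
        1.30247381e+00, -9.55331729e-02]), 'joint_vel': array([ 0.00043479, -0.00229046, -0.00170799,  0.00100307, -0.00045549,
       -0.00108237]), 'joint_efforts': array([ 1.09051201e-03, -8.80249214e+01, -3.82540619e+01,  7.07248226e-02,
        4.84929874e-02,  2.35426859e-05]), 'position': array([0.19811425, 0.59242103, 0.21337822]), 'orientation': array([ 1.60682162e-01,  9.87006049e-01, -5.29063618e-04, -1.49752048e-04]), 'wrist_force': array([-0.34400681,  0.03969469, -0.00760443]), 'ft_torque': array([0.03240561, 0.02209359, 0.00363864]), 'grasp_force': 0.0, 'gripper_width': 0.09102171172237909}
```
View pics/top0.png

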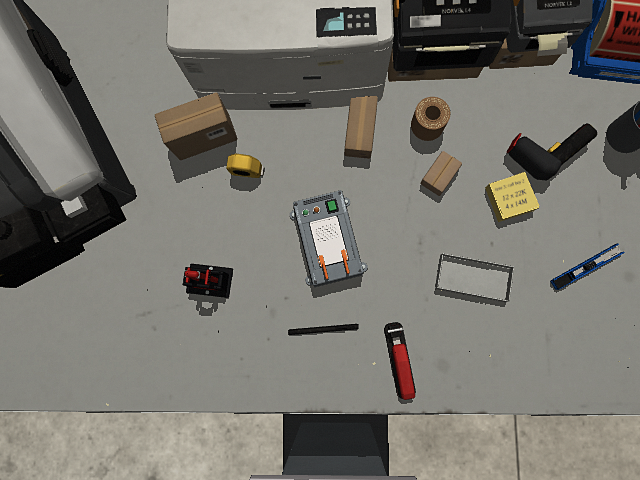

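View pics/side0.png

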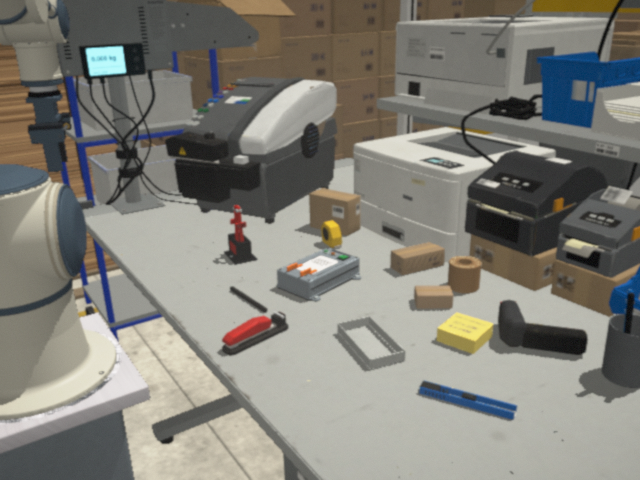

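The top view shows the power box at about (330,240) with the orange tabs at (323,266) and (347,263). The tongs and stand are at (207,280), the tray at (473,278) and the marker at (323,329). Next I'll measure them.

```bash
cat > h.py <<'E'
import numpy as np,cv2
from scipy.spatial.transform import Rotation as R
def ray(c,uv,z):
    uv=np.atleast_2d(np.asarray(uv,float)); M=c["world_from_camera"]
    d=np.c_[(uv[:,0]-c["cx"])/c["fx"],(uv[:,1]-c["cy"])/c["fy"],np.ones(len(uv))]@M[:3,:3].T
    o=M[:3,3]; return o+d*((z-o[2])/d[:,2])[:,None]
def cloud(c):
    v,u=np.mgrid[:480,:640]; D=c["depth"]
    P=np.stack([(u-c["cx"])/c["fx"]*D,(v-c["cy"])/c["fy"]*D,D],-1)
    return P@c["world_from_camera"][:3,:3].T+c["world_from_camera"][:3,3]
def blobs(m,amin=15):
    n,l,s,ce=cv2.connectedComponentsWithStats(m.astype(np.uint8))
    return [(s[i,4],ce[i],l==i) for i in range(1,n) if s[i,4]>=amin]
def rect(P):
    (c,s,a)=cv2.minAreaRect((P[:,:2]*1000).astype(np.float32)); return np.round(c,1),np.round(s,1),round(a,1)
E
python3 - <<'E'
from h import *
for n in ["top","side"]:
    c=dict(np.load(n+"0.npz")); H=cv2.cvtColor(c["pixels"],cv2.COLOR_RGB2HSV); h,s,v=[H[...,i].astype(int) for i in range(3)]
    W=cloud(c)
    box=(slice(150,320),slice(170,530)) if n=="top" else (slice(190,380),slice(200,420))
    roi=np.zeros(h.shape,bool); roi[box]=1; D=c["depth"]>0
    org=roi&(h>5)&(h<17)&(s>170)&(v>150)
    for a,ce,m in blobs(org): 
        print(n,"orange",a,ce.round(1),"z53",ray(c,ce,.053)[0].round(4),"dep",np.median(W[m&D],0).round(4), rect(ray(c,np.argwhere(m)[:,::-1],.055)))
    red=roi&((h<5)|(h>174))&(s>150)&(v>80)
    for a,ce,m in blobs(red,8): print(n,"red",a,ce.round(1),"dep",W[m&D].min(0).round(4),np.median(W[m&D],0).round(4),W[m&D].max(0).round(4))
    wh=roi&(v>200)&(s<40)
    for a,ce,m in blobs(wh,100): print(n,"white",a,ce.round(1),rect(ray(c,np.argwhere(m)[:,::-1],.046)),np.median(W[m&D],0).round(4))
    hi=roi&D
    if n=="top":
        for nm,(us,vs),zr in [("box",((285,372),(185,300)),(.035,.06)),("stand",((175,240),(255,315)),(.045,.058)),("foot",((175,240),(255,315)),(.004,.02)),("tongs",((175,240),(255,315)),(.06,.2)),("tray",((425,520),(245,310)),(.008,.03)),("cover",((308,350),(215,270)),(.042,.05))]:
            r=np.zeros_like(roi); r[vs[0]:vs[1],us[0]:us[1]]=1
            m=r&D&(W[...,2]>zr[0])&(W[...,2]<zr[1]); P=W[m]; print(nm,m.sum(),rect(P),P.mean(0).round(4),P[:,2].max())
        blk=roi&0; 
E
```

```text
top orange 63 [344.8 259.6] z53 [ 0.5592 -0.024   0.053 ] dep [ 0.5614 -0.0242  0.057 ] (array([556.4, -24.7]), array([43.6,  6.5]), 13.6)
top orange 68 [323.  265.3] z53 [0.5485 0.0176 0.053 ] dep [0.5499 0.0175 0.0573] (array([545.5,  17.5]), array([45.5,  6.9]), 14.0)
top red 79 [191.  272.8] dep [0.52   0.2344 0.053 ] [0.5254 0.2456 0.1361] [0.5459 0.2775 0.1393]
top red 34 [206.4 276.3] dep [0.511  0.2254 0.0958] [0.5229 0.2286 0.0985] [0.5349 0.2314 0.1011]
top red 10 [186.7 279.1] dep [0.5147 0.2614 0.0964] [0.5183 0.2646 0.1005] [0.5219 0.2664 0.1013]
top white 1065 [328.2 239.9] (array([597.8,   7.6]), array([88.2, 54.3]), 14.0) [0.5978 0.0063 0.0474]
box 4389 (array([605. ,   9.6]), array([169.8, 100. ]), 13.9) [0.6036 0.0094 0.0474] 0.059949974970052944
stand 340 (array([524.8, 248.7]), array([78. , 35.8]), 83.5) [0.522  0.242  0.0526] 0.05797274410929698
foot 731 (array([517.7, 252.3]), array([118.8, 130.8]), 1.0) [0.5188 0.2449 0.0068] 0.01987755650340095
tongs 272 (array([524.9, 245.8]), array([43.3, 27.7]), 84.0) [0.5233 0.2401 0.1112] 0.13928562782642562
tray 552 (arr
[... 393 characters left out ...]
 ] dep [ 0.5493 -0.0303  0.0558] (array([548.4, -29. ]), array([13.7, 23.6]), 85.6)
side red 11 [236.4 206.1] dep [0.5195 0.2361 0.1334] [0.5237 0.2419 0.1363] [0.5282 0.2487 0.1376]
side red 70 [236.9 219.4] dep [0.5119 0.2207 0.0888] [0.523  0.2444 0.0995] [0.5294 0.2667 0.1209]
side red 61 [238.8 234. ] dep [0.5113 0.2206 0.0426] [0.5244 0.2308 0.06  ] [0.5446 0.2842 0.0891]
side red 586 [246.9 329.6] dep [ 0.3002 -0.1587  0.0218] [ 0.3475 -0.1433  0.0352] [ 0.3992 -0.1233  0.046 ]
side white 340 [318.3 263.1] (array([599.7,   8.4]), array([91.8, 57.4]), 14.6) [0.6052 0.0072 0.0481]
side white 175 [205.2 372.5] (array([ 218.3, -237.7]), array([65. , 21.3]), 87.0) [ 0.6989  1.0485 -0.8571]
```

```bash
python3 - <<'E'
from h import *
c=dict(np.load("top0.npz"))
p=c["pixels"][...,::-1]
a=cv2.resize(p[180:305,275:385],None,fx=4,fy=4,interpolation=cv2.INTER_NEAREST)
b=cv2.resize(p[250:320,175:245],None,fx=5,fy=5,interpolation=cv2.INTER_NEAREST)
o=np.zeros((500,800,3),np.uint8);o[:a.shape[0],:a.shape[1]]=a;o[:350,445:795]=b
cv2.imwrite("pics/crop0.png",o)
E
```

```text
(no output)
```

View pics/crop0.png

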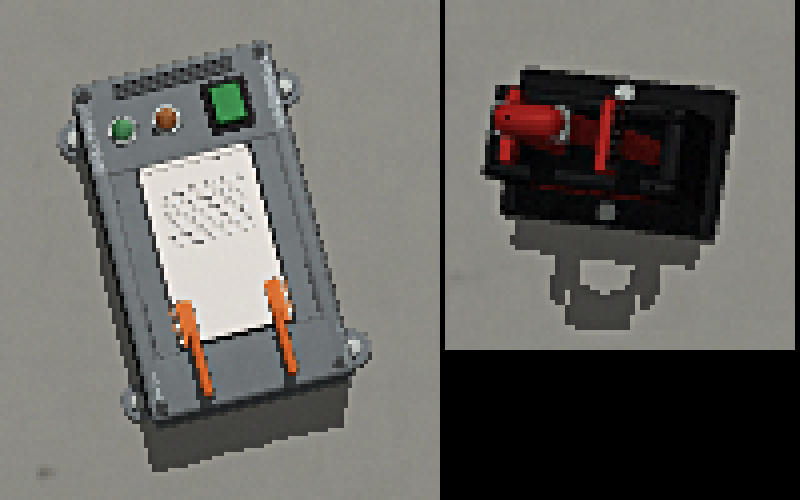

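The box is at about (0.618, 0.013) with a yaw of 14°. The stand and tongs are at about (0.525, 0.247) with a yaw of -6.5°. The tray is at (0.529, -0.277) with its y axis at 79°. The crop shows the tongs upright in the stand, with pads at both sides of the heel. I'll move above the tabs first.

```bash
cat >> h.py <<'E'
BOX=np.array([.6184,.0128]);BY=np.radians(14.0)
def bw(x,y,z): c,s=np.cos(BY),np.sin(BY); return np.array([BOX[0]+c*x-s*y,BOX[1]+s*x+c*y,z])
def plan(p,yaw,st):
    """shift in tool axes to TCP p, tool down, tool y along world angle 90deg+yaw"""
    c,s=np.cos(yaw),np.sin(yaw)
    T=np.array([[-c,-s,0],[-s,c,0],[0,0,-1]]).T; T=np.c_[[-c,-s,0],[-s,c,0],[0,0,-1]]
    R0=R.from_quat(st["orientation"]).as_matrix()
    return np.r_[R0.T@(np.array(p)-st["position"]),R.from_matrix(R0.T@T).as_rotvec()].round(4).tolist()
E
python3 - <<'E'
from h import *; from bench import ctrl
st=ctrl.get_state(); print(plan(bw(-.085,0,.16),BY,st), bw(-.085,0,.16))
E
```

```text
[-0.5107, -0.462, 0.0538, -0.001, -0.0004, -0.5671] [ 0.53592486 -0.00776336  0.16      ]
```

Emit:
shift_gripper(plan=[[[-0.511,-0.462,0.02],[0,0,-0.567]],[[-0.511,-0.462,0.02],[0,0,-0.567]],[[-0.511,-0.462,0.02],[0,0,-0.567]],[[-0.511,-0.462,0.02],[0,0,-0.567]],[[-0.511,-0.462,0.02],[0,0,-0.567]],[[-0.511,-0.462,0.02],[0,0,-0.567]],[[-0.511,-0.462,0.02],[0,0,-0.567]],[[-0.511,-0.462,0.02],[0,0,-0.567]],[[-0.511,-0.462,0.02],[0,0,-0.567]],[[-0.511,-0.462,0.02],[0,0,-0.567]],[[-0.511,-0.462,0.02],[0,0,-0.567]],[[-0.511,-0.462,0.02],[0,0,-0.567]]], finger_gap=0.091)

```text
time_s: 1.1
position: [0.4388, 0.1648, 0.1997]
orientation: [-0.122, 0.993, 0.0, -0.0]
wrist_force: [1.5, 1.2, -0.2]
gripper_width: 0.0911
grasp_force: 0.0
```

```bash
python3 - <<'E'
from h import *; from bench import ctrl
st=ctrl.get_state(); print(plan(bw(-.085,0,.16),BY,st), bw(-.085,0,.16))
E
```

```text
[-0.0526, -0.1909, 0.0396, 0.0, -0.0002, -0.0001] [ 0.53592486 -0.00776336  0.16      ]
```

Emit:
shift_gripper(plan=[[[-0.053,-0.191,0.06],[0,0,0]],[[-0.053,-0.191,0.06],[0,0,0]],[[-0.053,-0.191,0.06],[0,0,0]],[[-0.053,-0.191,0.06],[0,0,0]],[[-0.053,-0.191,0.06],[0,0,0]],[[-0.053,-0.191,0.06],[0,0,0]],[[-0.053,-0.191,0.06],[0,0,0]],[[-0.053,-0.191,0.06],[0,0,0]]])

```text
time_s: 1.77
position: [0.5354, -0.0056, 0.1395]
orientation: [-0.121, 0.993, 0.0, -0.001]
wrist_force: [0.6, 0.2, -0.5]
gripper_width: 0.0908
grasp_force: 0.0
```

```bash
python3 - <<'E'
from h import *; from bench import ctrl
c=ctrl.camera("wrist"); cv2.imwrite("pics/w1.png",c["pixels"][:,:,::-1]); np.savez("w1.npz",**c)
st=ctrl.get_state(); print(plan(bw(-.085,0,.051),BY,st)); print(st["position"])
M=c["world_from_camera"]; print(c["fx"],c["cx"],c["cy"],M.round(3).tolist())
H=cv2.cvtColor(c["pixels"],cv2.COLOR_RGB2HSV); h,s,v=[H[...,i].astype(int) for i in range(3)]
for a,ce,m in blobs((h>5)&(h<17)&(s>170)&(v>120),60): 
    W=[]
    uv=np.argwhere(m)[:,::-1].astype(float); d=uv-[c["cx"],c["cy"]]; r=np.hypot(*d.T); th=r/c["fx"]
    q=np.c_[d/r[:,None]*np.sin(th)[:,None],np.cos(th)]@M[:3,:3].T
    P=M[:3,3]+q*((.057-M[2,3])/q[:,2])[:,None]-[*BOX,0]
    X=np.c_[P[:,0]*np.cos(BY)+P[:,1]*np.sin(BY),-P[:,0]*np.sin(BY)+P[:,1]*np.cos(BY)]
    print(a,ce.round(),"box xy min/max/mean mm",(X.min(0)*1000).round(1),(X.max(0)*1000).round(1),(X.mean(0)*1000).round(1))
E
```

```text
[0.0001, -0.0028, 0.0888, 0.0004, -0.0005, 0.0003]
[ 0.53540128 -0.00504982  0.13980873]
371.64829954431775 322.21994490552567 239.76413514101688 [[-0.241, 0.937, 0.254, 0.463], [0.971, 0.233, 0.063, -0.024], [-0.0, 0.262, -0.965, 0.31], [0.0, 0.0, 0.0, 1.0]]
```

View pics/w1.png

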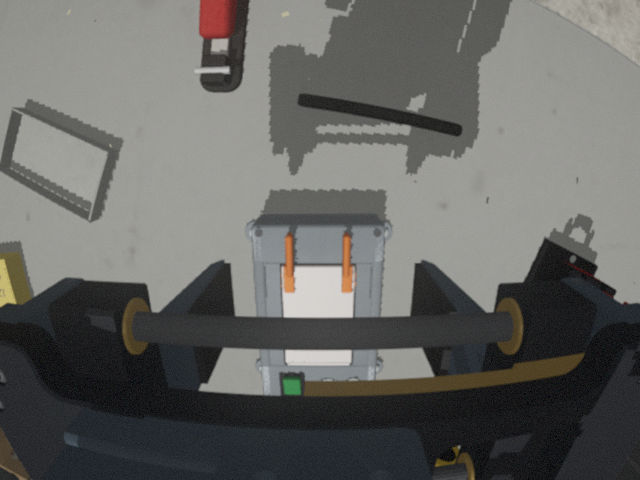

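The wrist view shows the box squared up between the fingers, with the tabs at (290,262) and (347,262). My mask was too strict, so I'll loosen it.

```bash
cat >> h.py <<'E'
def fray(c,uv,z):
    uv=np.atleast_2d(np.asarray(uv,float)); M=c["world_from_camera"]; d=uv-[c["cx"],c["cy"]]; r=np.hypot(*d.T)+1e-9; th=r/c["fx"]
    q=np.c_[d/r[:,None]*np.sin(th)[:,None],np.cos(th)]@M[:3,:3].T
    return M[:3,3]+q*((z-M[2,3])/q[:,2])[:,None]
def inbox(P): d=P[:,:2]-BOX; c,s=np.cos(BY),np.sin(BY); return np.c_[d[:,0]*c+d[:,1]*s,-d[:,0]*s+d[:,1]*c]*1000
E
python3 - <<'E'
from h import *
c=dict(np.load("w1.npz")); H=cv2.cvtColor(c["pixels"],cv2.COLOR_RGB2HSV); print(H[262,290])
h,s,v=[H[...,i].astype(int) for i in range(3)]
m0=(h>3)&(h<18)&(s>130)&(v>100); m0[:220]=0;m0[310:]=0;m0[:,:270]=0;m0[:,370:]=0
for a,ce,m in blobs(m0,40):
    X=inbox(fray(c,np.argwhere(m)[:,::-1],.059)); print(a,ce.round(),X.min(0).round(1),X.max(0).round(1),X.mean(0).round(1))
w=(v>170)&(s<40);w[:250]=0;w[370:]=0;w[:,:270]=0;w[:,370:]=0
X=inbox(fray(c,np.argwhere(w)[:,::-1],.046)); print(np.percentile(X,[1,99],0).round(1))
E
```

```text
[ 12 161 188]
430 [289. 264.] [-95.9 -25.3] [-52.9 -19.1] [-73.3 -21.8]
440 [346. 264.] [-95.9  16.6] [-52.9  23.1] [-73.4  19.3]
[[-67.  -28.3]
 [ 20.5  25.2]]
```

Emit:
shift_gripper(plan=[[[0,-0.003,0.04],[0,0,0]],[[0,-0.003,0.075],[0,0,0]],[[0,-0.003,0.089],[0,0,0]],[[0,-0.003,0.089],[0,0,0]],[[0,-0.003,0.089],[0,0,0]]])

```text
time_s: 2.23
position: [0.5362, -0.0076, 0.051]
orientation: [-0.123, 0.992, 0.0, -0.0]
wrist_force: [-0.0, -0.0, 0.8]
gripper_width: 0.091
grasp_force: 0.0
```

Emit:
shift_gripper(plan=[[[0,0,0],[0,0,0]],[[0,0,0],[0,0,0]],[[0,0,0],[0,0,0]],[[0,0,0],[0,0,0]],[[0,0,0],[0,0,0]],[[0,0,0],[0,0,0]],[[0,0,0],[0,0,0]],[[0,0,0],[0,0,0]]], finger_gap=0.03)

```text
time_s: 2.9
position: [0.5367, -0.0087, 0.0508]
orientation: [-0.122, 0.993, -0.0, 0.0]
wrist_force: [-0.1, -0.7, 2.7]
gripper_width: 0.0405
grasp_force: 3.6
```

```bash
python3 - <<'E'
import numpy as np
for t in [.15,.3,.5,.7,.9,1.1,1.3,1.5,1.65,1.75,1.85]:
    x=-101*np.cos(t)+7*np.sin(t); print(t, round(x+101+6*min(1,t)),round(88*np.sin(t)+3))
E
```

```text
0.15 3 16
0.3 8 29
0.5 19 45
0.7 32 60
0.9 49 72
1.1 67 81
1.3 87 88
1.5 107 91
1.65 122 91
1.75 132 90
1.85 142 88
```

Emit:
shift_gripper(plan=[[[0,0,0],[0,0,0]],[[0,0,0],[0,0,0]],[[0,0,0],[0,0,0]],[[0,0,0],[0,0,0]],[[0,0,0],[0,0,0]],[[0,0,0],[0,0,0]]])

```text
time_s: 3.4
position: [0.5367, -0.0087, 0.0508]
orientation: [-0.122, 0.993, -0.0, 0.0]
wrist_force: [-1.8, -1.6, 6.2]
gripper_width: 0.0349
grasp_force: 30.0
```

```bash
python3 - <<'E'
import numpy as np
for t in [.08,.16,.25,.35,.45,.6,.75,.9,1.05,1.2,1.3,1.4,1.5,1.6,1.7,1.75]:
    s,c=np.sin(t),np.cos(t); print(t, -round(107-(107-4*s)*c+6*s),-round(97*s+5*c-5))
E
```

```text
0.08 -1 -8
0.16 -3 -15
0.25 -6 -24
0.35 -10 -33
0.45 -15 -42
0.6 -24 -54
0.75 -35 -65
0.9 -47 -74
1.05 -61 -82
1.2 -75 -87
1.3 -85 -90
1.4 -95 -91
1.5 -106 -92
1.6 -116 -92
1.7 -126 -91
1.75 -131 -90
```

Emit:
shift_gripper(plan=[[[-0.001,0,-0.004],[0,0,0]],[[-0.001,0,-0.008],[0,0,0]],[[-0.003,0,-0.015],[0,0,0]],[[-0.006,0,-0.024],[0,0,0]],[[-0.010,0,-0.033],[0,0,0]],[[-0.015,0,-0.042],[0,0,0]],[[-0.024,0,-0.054],[0,0,0]],[[-0.035,0,-0.065],[0,0,0]],[[-0.047,0,-0.074],[0,0,0]],[[-0.047,0,-0.074],[0,0,0]]])

```text
time_s: 4.23
position: [0.5841, 0.003, 0.1273]
orientation: [-0.122, 0.993, -0.0, 0.001]
wrist_force: [-11.8, -3.0, 15.1]
gripper_width: 0.0354
grasp_force: 30.0
```

```bash
python3 - <<'E'
from h import *; from bench import ctrl
c=ctrl.camera("side"); cv2.imwrite("pics/s2.png",cv2.resize(c["pixels"][170:330,200:400,::-1],None,fx=3,fy=3))
E
```

```text
(no output)
```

View pics/s2.png

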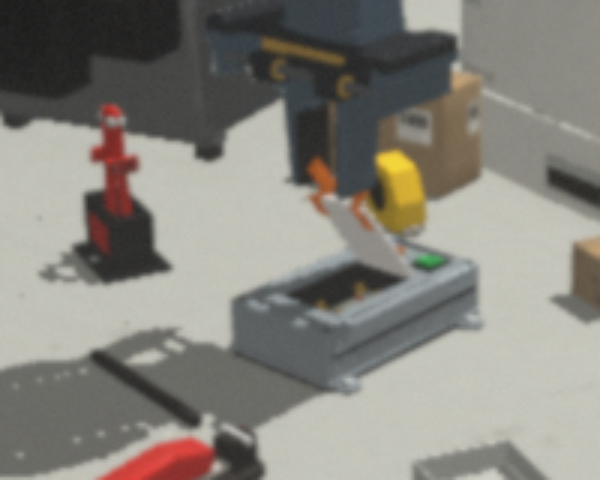

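The cover is about half open and the tabs are still held. I'll continue the arc.

Emit:
shift_gripper(plan=[[[-0.014,0,-0.008],[0,0,0]],[[-0.028,0,-0.013],[0,0,0]],[[-0.038,0,-0.016],[0,0,0]],[[-0.048,0,-0.017],[0,0,0]],[[-0.059,0,-0.018],[0,0,0]],[[-0.069,0,-0.018],[0,0,0]],[[-0.079,0,-0.017],[0,0,0]],[[-0.084,0,-0.016],[0,0,0]],[[-0.084,0,-0.016],[0,0,0]]])

```text
time_s: 5.03
position: [0.6641, 0.023, 0.1406]
orientation: [-0.122, 0.993, -0.0, -0.0]
wrist_force: [-0.9, -4.1, -2.0]
gripper_width: 0.0351
grasp_force: 30.0
```

Emit:
shift_gripper(plan=[[[0,0,0],[0,0,0]],[[0,0,0],[0,0,0]],[[0,0,0],[0,0,0]],[[0,0,0],[0,0,0]],[[0,0,0],[0,0,0]],[[0,0,0],[0,0,0]]], finger_gap=0.08)

```text
time_s: 5.53
position: [0.6639, 0.0231, 0.1411]
orientation: [-0.122, 0.993, 0.0, 0.0]
wrist_force: [-0.2, -1.0, 0.5]
gripper_width: 0.0721
grasp_force: 0.0
```

Emit:
shift_gripper(plan=[[[0,0,-0.03],[0,0,0]],[[0,0,-0.07],[0,0,0]],[[0,0,-0.1],[0,0,0]],[[0,0,-0.1],[0,0,0]]], finger_gap=0.08)

```text
time_s: 5.87
position: [0.6666, 0.023, 0.2478]
orientation: [-0.122, 0.993, -0.001, 0.005]
wrist_force: [1.6, -0.4, -0.8]
gripper_width: 0.0798
grasp_force: 0.0
```

```bash
python3 - <<'E'
from h import *; from bench import ctrl
c=ctrl.camera("side"); a=cv2.resize(c["pixels"][170:330,200:400,::-1],None,fx=2,fy=2)
t=ctrl.camera("top"); b=cv2.resize(t["pixels"][150:310,170:370,::-1],None,fx=2,fy=2); np.savez("top2.npz",**t)
cv2.imwrite("pics/s3.png",np.hstack([a,b]))
st=ctrl.get_state(); print(plan([.5249,.2458,.2],np.radians(-6.5),st))
E
```

```text
[0.0816, 0.2499, 0.0418, -0.0003, 0.0029, 0.3577]
```

View pics/s3.png

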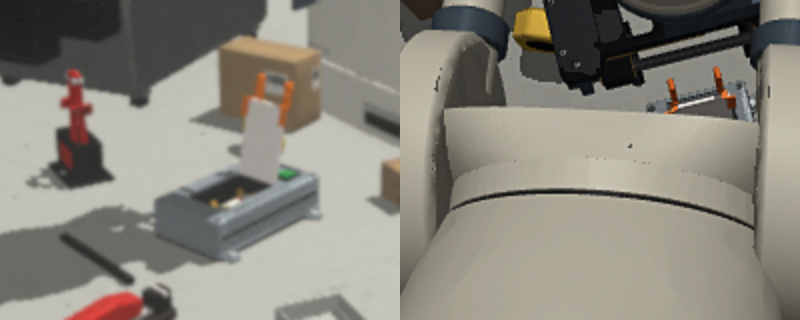

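The cover now stands slightly past upright and stays there. In the left crop the orange tabs are at about (265,95). Next are the tongs.

Emit:
shift_gripper(plan=[[[0.082,0.25,0.0],[0,0,0.358]],[[0.082,0.25,0.042],[0,0,0.358]],[[0.082,0.25,0.042],[0,0,0.358]],[[0.082,0.25,0.042],[0,0,0.358]],[[0.082,0.25,0.042],[0,0,0.358]],[[0.082,0.25,0.042],[0,0,0.358]],[[0.082,0.25,0.042],[0,0,0.358]],[[0.082,0.25,0.042],[0,0,0.358]],[[0.082,0.25,0.042],[0,0,0.358]],[[0.082,0.25,0.042],[0,0,0.358]],[[0.082,0.25,0.042],[0,0,0.358]],[[0.082,0.25,0.042],[0,0,0.358]]], finger_gap=0.07)

```text
time_s: 6.97
position: [0.5244, 0.2449, 0.1986]
orientation: [0.058, 0.998, -0.0, -0.0]
wrist_force: [0.2, 0.0, -0.5]
gripper_width: 0.07
grasp_force: 0.0
```

```bash
python3 - <<'E'
from h import *; from bench import ctrl
c=ctrl.camera("wrist"); np.savez("w4.npz",**c); cv2.imwrite("pics/w4.png",c["pixels"][:,:,::-1])
H=cv2.cvtColor(c["pixels"],cv2.COLOR_RGB2HSV);h,s,v=[H[...,i].astype(int) for i in range(3)]
for a,ce,m in blobs(((h<5)|(h>174))&(s>120)&(v>60),40): print(a,ce.round(1),fray(c,ce,.09).round(4))
st=ctrl.get_state(); print(st["position"],plan([.5249,.2458,.071],np.radians(-6.5),st))
E
```

```text
586 [  4.5 135.1] [[ 0.3835 -0.0539  0.09  ]]
197 [325.8 202.1] [[0.4962 0.2503 0.09  ]]
342 [344.5 234.9] [[0.5234 0.2618 0.09  ]]
327 [300.6 235.5] [[0.52  0.228 0.09 ]]
527 [322.8 253.2] [[0.5363 0.2434 0.09  ]]
[0.52428712 0.24496784 0.1986694 ] [-0.0005, 0.0009, 0.1277, -0.0, -0.0, -0.0017]
```

View pics/w4.png

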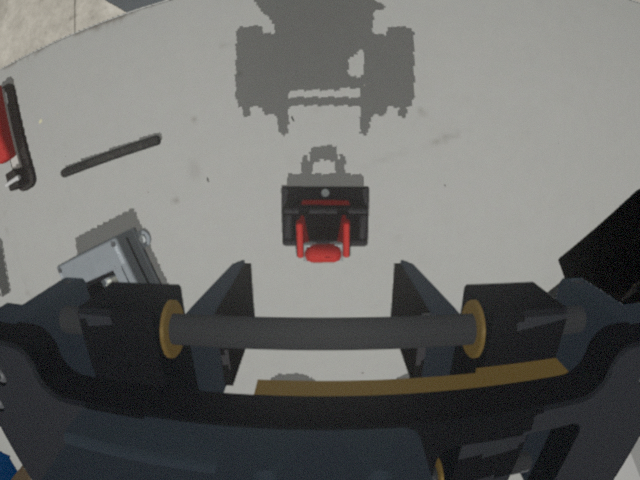

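The wrist view shows the tongs square between the fingers, with the arms at (300,235) and (345,235). I'll descend and grip to just past half closed.

Emit:
shift_gripper(plan=[[[0,0.001,0.04],[0,0,0]],[[0,0.001,0.08],[0,0,0]],[[0,0.001,0.115],[0,0,0]],[[0,0.001,0.127],[0,0,0]],[[0,0.001,0.127],[0,0,0]],[[0,0.001,0.127],[0,0,0]]], finger_gap=0.07)

```text
time_s: 7.52
position: [0.5241, 0.2463, 0.0717]
orientation: [0.057, 0.998, -0.0, -0.0]
wrist_force: [-0.4, 0.5, 0.4]
gripper_width: 0.0702
grasp_force: 0.0
```

Emit:
shift_gripper(plan=[[[0,0,0],[0,0,0]],[[0,0,0],[0,0,0]],[[0,0,0],[0,0,0]],[[0,0,0],[0,0,0]],[[0,0,0],[0,0,0]],[[0,0,0],[0,0,0]],[[0,0,0],[0,0,0]],[[0,0,0],[0,0,0]],[[0,0,0],[0,0,0]],[[0,0,0],[0,0,0]]], finger_gap=0.038)

```text
time_s: 8.35
position: [0.524, 0.2467, 0.0718]
orientation: [0.057, 0.998, -0.0, 0.0]
wrist_force: [-0.2, -0.1, 4.0]
gripper_width: 0.0381
grasp_force: 4.4
```

Emit:
shift_gripper(plan=[[[0,0,-0.01],[0,0,0]],[[0,0,-0.03],[0,0,0]],[[0,0,-0.06],[0,0,0]],[[0,0,-0.09],[0,0,0]],[[0,0,-0.11],[0,0,0]],[[0,0,-0.11],[0,0,0]]], finger_gap=0.039)

```text
time_s: 8.85
position: [0.5257, 0.2473, 0.1865]
orientation: [0.057, 0.998, 0.001, 0.003]
wrist_force: [1.0, 0.0, 0.0]
gripper_width: 0.0391
grasp_force: 4.0
```

```bash
python3 - <<'E'
from h import *; from bench import ctrl
st=ctrl.get_state(); print(plan(bw(-.022,0,.18),BY,st))
c=ctrl.camera("side"); cv2.imwrite("pics/s5.png",cv2.resize(c["pixels"][130:330,180:400,::-1],None,fx=2,fy=2))
E
```

```text
[-0.0981, -0.2302, 0.0065, 0.0016, 0.006, -0.3581]
```

View pics/s5.png

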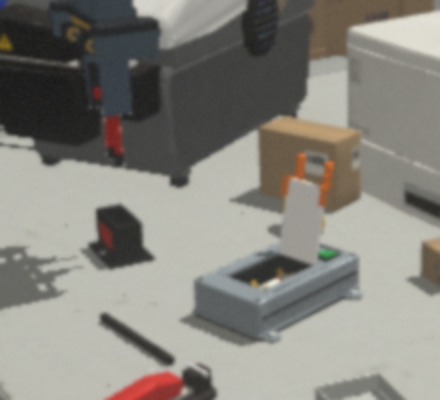

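The tongs came out upright in the gripper, with the tips at about (115,155) in the crop. I'll carry them over the fuse.

Emit:
shift_gripper(plan=[[[-0.01,-0.02,0],[0,0,-0.03]],[[-0.025,-0.05,0],[0,0,-0.09]],[[-0.04,-0.085,0],[0,0,-0.15]],[[-0.055,-0.12,0],[0,0,-0.21]],[[-0.07,-0.155,0],[0,0,-0.27]],[[-0.085,-0.19,0],[0,0,-0.32]],[[-0.092,-0.215,0],[0,0,-0.345]],[[-0.097,-0.227,0],[0,0,-0.358]],[[-0.098,-0.23,0],[0,0,-0.358]],[[-0.098,-0.23,0],[0,0,-0.358]],[[-0.098,-0.23,0],[0,0,-0.358]]])

```text
time_s: 9.82
position: [0.5946, 0.0077, 0.1812]
orientation: [-0.122, 0.993, 0.0, -0.001]
wrist_force: [0.5, 0.4, -1.2]
gripper_width: 0.0393
grasp_force: 4.0
```

```bash
python3 - <<'E'
from h import *; from bench import ctrl
st=ctrl.get_state(); print(st["position"],plan(bw(-.022,0,.082),BY,st))
c=ctrl.camera("wrist"); np.savez("w6.npz",**c); cv2.imwrite("pics/w6.png",cv2.resize(c["pixels"][170:330,220:420,::-1],None,fx=4,fy=3.75)[:600])
for u,v in [(318,262)]: pass
E
```

```text
[0.59455219 0.00774664 0.18123479] [-0.0025, -0.0009, 0.0992, 0.0006, -0.0011, -0.0006]
```

View pics/w6.png

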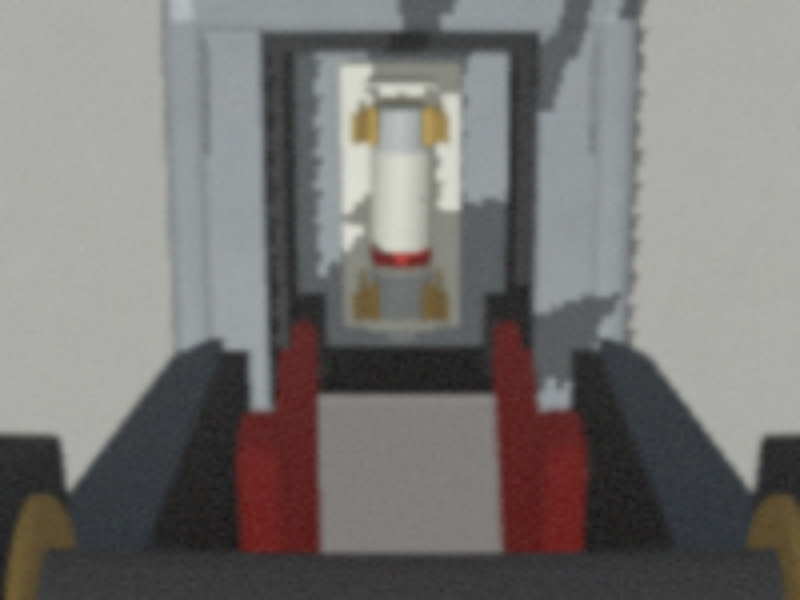

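The wrist crop shows the fuse along the bay, spanning (401,100) to (401,322). The tongs tips straddle it at x of about 305 and 505, so they are centred. I'll check the offsets numerically.

```bash
python3 - <<'E'
from h import *
c=dict(np.load("w6.npz"))
f=lambda x,y:(220+x/4,170+y/3.75)
print("fuse ends top z31",inbox(fray(c,[f(401,100),f(401,322)],.030)).round(1))
print("tips upper outer z~.131 / bottom .115",inbox(fray(c,[f(305,310),f(507,310)],.131)).round(1),inbox(fray(c,[f(320,385),f(490,385)],.115)).round(1))
E
```

```text
fuse ends top z31 [[-51.   -1. ]
 [  3.1  -1.1]]
tips upper outer z~.131 / bottom .115 [[-31.1 -15.4]
 [-31.1  16. ]] [[-12.  -14.4]
 [-11.9  14.4]]
```

Emit:
shift_gripper(plan=[[[-0.002,-0.001,0.02],[0,0,0]],[[-0.002,-0.001,0.045],[0,0,0]],[[-0.002,-0.001,0.065],[0,0,0]],[[-0.002,-0.001,0.08],[0,0,0]],[[-0.002,-0.001,0.09],[0,0,0]],[[-0.002,-0.001,0.098],[0,0,0]],[[-0.002,-0.001,0.098],[0,0,0]],[[-0.002,-0.001,0.098],[0,0,0]]])

```text
time_s: 10.53
position: [0.5974, 0.007, 0.084]
orientation: [-0.122, 0.993, -0.0, 0.0]
wrist_force: [0.9, -0.4, 0.0]
gripper_width: 0.0392
grasp_force: 4.0
```

```bash
python3 - <<'E'
from h import *; from bench import ctrl
st=ctrl.get_state(); print(st["position"],plan(bw(-.022,-.0003,.082),BY,st),st["wrist_force"])
E
```

```text
[0.59742934 0.00697989 0.08402159] [0.0002, 0.0003, 0.002, -0.0, 0.0001, 0.0003] [ 0.91020922 -0.39338787  0.03336244]
```

Emit:
shift_gripper(plan=[[[0,0,0.0015],[0,0,0]],[[0,0,0.0015],[0,0,0]],[[0,0,0.0015],[0,0,0]]], finger_gap=0.037)

```text
time_s: 10.78
position: [0.5977, 0.0066, 0.0829]
orientation: [-0.122, 0.993, -0.0, 0.001]
wrist_force: [0.1, -1.1, -0.6]
gripper_width: 0.037
grasp_force: 4.9
```

Emit:
shift_gripper(plan=[[[0,0,0],[0,0,0]],[[0,0,0],[0,0,0]],[[0,0,0],[0,0,0]]], finger_gap=0.036)

```text
time_s: 11.03
position: [0.5974, 0.0066, 0.0824]
orientation: [-0.122, 0.993, -0.0, 0.0]
wrist_force: [-1.0, 0.5, -0.4]
gripper_width: 0.0361
grasp_force: 5.6
```

Emit:
shift_gripper(plan=[[[0,0,0],[0,0,0]],[[0,0,0],[0,0,0]],[[0,0,0],[0,0,0]]], finger_gap=0.035)

```text
time_s: 11.28
position: [0.5973, 0.0066, 0.0822]
orientation: [-0.122, 0.993, 0.0, -0.0]
wrist_force: [0.3, -0.5, -0.7]
gripper_width: 0.035
grasp_force: 6.7
```

Emit:
shift_gripper(plan=[[[0,0,0],[0,0,0]],[[0,0,0],[0,0,0]],[[0,0,0],[0,0,0]]], finger_gap=0.034)

```text
time_s: 11.53
position: [0.5973, 0.0066, 0.0822]
orientation: [-0.122, 0.993, -0.0, -0.0]
wrist_force: [0.7, 0.8, -0.4]
gripper_width: 0.0348
grasp_force: 30.0
```

The tips are on the fuse at 34.8 mm and the grip force is 30 N. I'll pull up slowly.

Emit:
shift_gripper(plan=[[[0,0,-0.001],[0,0,0]],[[0,0,-0.002],[0,0,0]],[[0,0,-0.003],[0,0,0]],[[0,0,-0.004],[0,0,0]],[[0,0,-0.005],[0,0,0]],[[0,0,-0.006],[0,0,0]],[[0,0,-0.008],[0,0,0]],[[0,0,-0.01],[0,0,0]],[[0,0,-0.013],[0,0,0]],[[0,0,-0.016],[0,0,0]],[[0,0,-0.018],[0,0,0]],[[0,0,-0.018],[0,0,0]]])

```text
time_s: 12.53
position: [0.5979, 0.0066, 0.1011]
orientation: [-0.122, 0.993, -0.0, 0.001]
wrist_force: [0.0, 0.2, -1.1]
gripper_width: 0.0345
grasp_force: 30.0
```

Emit:
shift_gripper(plan=[[[0,0,-0.01],[0,0,0]],[[0,0,-0.025],[0,0,0]],[[0,0,-0.04],[0,0,0]],[[0,0,-0.055],[0,0,0]],[[0,0,-0.07],[0,0,0]],[[0,0,-0.08],[0,0,0]],[[0,0,-0.085],[0,0,0]],[[0,0,-0.085],[0,0,0]],[[0,0,-0.085],[0,0,0]],[[0,0,-0.085],[0,0,0]]])

```text
time_s: 13.37
position: [0.5969, 0.0067, 0.1845]
orientation: [-0.122, 0.993, 0.0, -0.001]
wrist_force: [-0.4, 0.1, -0.5]
gripper_width: 0.0344
grasp_force: 30.0
```

```bash
python3 - <<'E'
from h import *; from bench import ctrl
st=ctrl.get_state()
c=ctrl.camera("side"); a=cv2.resize(c["pixels"][130:330,200:400,::-1],None,fx=2,fy=2)
w=ctrl.camera("wrist"); b=cv2.resize(w["pixels"][170:370,220:420,::-1],None,fx=2,fy=2)
cv2.imwrite("pics/s7.png",np.hstack([a,b])); np.savez("w7.npz",**w); print(st["position"])
E
```

```text
[0.59686384 0.00665294 0.18445093]
```

View pics/s7.png

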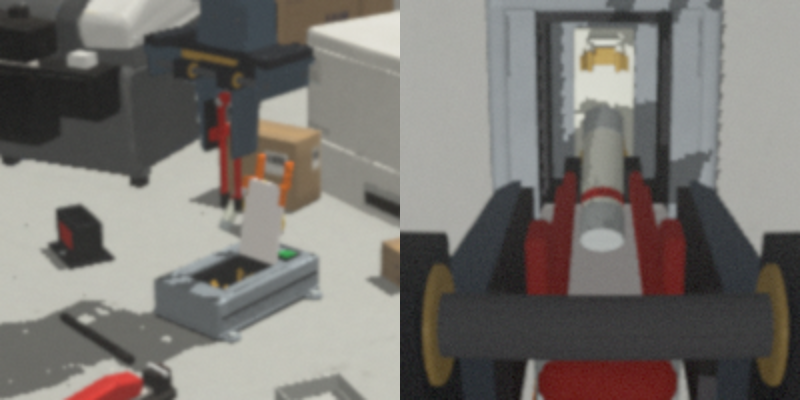

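The fuse is out and held, but the right crop shows its far end up (600,240) and near end down (600,105), so it is tilted. I'll measure the tilt from the depth.

```bash
python3 - <<'E'
from h import *; from bench import ctrl
c=dict(np.load("w7.npz")); D=c["depth"]; M=c["world_from_camera"]
for x,y in [(600,112),(600,125),(600,140),(600,160),(600,180),(600,195),(600,210),(600,225),(602,235),(602,244)]:
    u=220+(x-400)/2;v=170+y/2
    d=np.array([u-c["cx"],v-c["cy"]]);r=np.hypot(*d);t=r/c["fx"]; q=np.r_[d/r*np.tan(t),1]*D[int(v),int(u)]
    P=M[:3,:3]@q+M[:3,3]; print((x,y),inbox(P[None])[0].round(1),(P[2]*1000).round(1))
E
```

```text
(600, 112) [-38.8  -2.5] 102.6
(600, 125) [-35.4  -2.4] 107.8
(600, 140) [-31.9  -2.4] 114.3
(600, 160) [-26.9  -2.4] 121.0
(600, 180) [-21.8  -2.3] 126.6
(600, 195) [-18.3  -2.3] 131.3
(600, 210) [-15.   -2.3] 136.0
(600, 225) [-11.8  -2.3] 140.6
(602, 235) [-8.2 -1.7] 140.2
(602, 244) [-3.6 -1.7] 136.4
```

The fuse is tilted about 55° with its near end low, and it is gripped near its middle. The end lands on the tray floor at a TCP height of about 0.096. Lowering further should then lay it flat. I'll carry it to the tray with its axis along the tray's long side.

```bash
python3 - <<'E'
from h import *; from bench import ctrl
st=ctrl.get_state(); y=np.radians(-101); t=np.array([.5288,-.2767,.17])+.005*np.array([np.cos(np.radians(79)),np.sin(np.radians(79)),0])
print(t,plan(t,y,st))
E
```

```text
[ 0.52975404 -0.27179186  0.17      ] [0.1324, -0.254, 0.0145, -0.0011, -0.0014, 2.007]
```

Emit:
shift_gripper(plan=[[[0.004,-0.008,0],[0,0,0.06]],[[0.011,-0.022,0],[0,0,0.16]],[[0.02,-0.039,0],[0,0,0.28]],[[0.03,-0.058,0],[0,0,0.4]],[[0.04,-0.077,0],[0,0,0.52]],[[0.05,-0.096,0],[0,0,0.64]],[[0.06,-0.115,0],[0,0,0.76]],[[0.07,-0.134,0],[0,0,0.88]],[[0.08,-0.153,0],[0,0,1.0]],[[0.088,-0.169,0],[0,0,1.1]],[[0.093,-0.179,0],[0,0,1.18]],[[0.093,-0.179,0],[0,0,1.18]]])

```text
time_s: 14.47
position: [0.5498, -0.1915, 0.1847]
orientation: [0.454, 0.891, -0.0, -0.0]
wrist_force: [1.0, -0.8, -1.1]
gripper_width: 0.0343
grasp_force: 30.0
```

```bash
python3 - <<'E'
from h import *; from bench import ctrl
st=ctrl.get_state(); print(st["joints"].round(2),plan([.5298,-.2718,.13],np.radians(-101),st))
E
```

```text
[-0.44  0.46  1.49 -0.    1.19 -1.07] [-0.0532, -0.0633, 0.0547, -0.0008, -0.0, 0.8203]
```

Emit:
shift_gripper(plan=[[[-0.004,-0.005,0.004],[0,0,0.06]],[[-0.011,-0.013,0.011],[0,0,0.17]],[[-0.019,-0.022,0.019],[0,0,0.29]],[[-0.027,-0.032,0.027],[0,0,0.41]],[[-0.035,-0.041,0.035],[0,0,0.53]],[[-0.042,-0.05,0.042],[0,0,0.65]],[[-0.049,-0.058,0.05],[0,0,0.75]],[[-0.053,-0.063,0.055],[0,0,0.82]],[[-0.053,-0.063,0.055],[0,0,0.82]],[[-0.053,-0.063,0.055],[0,0,0.82]],[[-0.053,-0.063,0.055],[0,0,0.82]]])

```text
time_s: 15.38
position: [0.5313, -0.2689, 0.1304]
orientation: [0.768, 0.64, 0.0, -0.0]
wrist_force: [-0.0, -0.7, -0.8]
gripper_width: 0.0342
grasp_force: 30.0
```

```bash
python3 - <<'E'
from h import *; from bench import ctrl
st=ctrl.get_state(); print(plan([.5298,-.2718,.1],np.radians(-101),st))
c=ctrl.camera("side"); a=cv2.resize(c["pixels"][200:400,280:480,::-1],None,fx=2,fy=2)
w=ctrl.camera("wrist"); b=cv2.resize(w["pixels"][130:330,220:420,::-1],None,fx=2,fy=2)
cv2.imwrite("pics/s8.png",np.hstack([a,b])); np.savez("w8.npz",**w); print(st["position"])
c=w;D=c["depth"]; M=c["world_from_camera"]
for v in range(205,310,6):
    u=320; d=np.array([u-c["cx"],v-c["cy"]]);r=np.hypot(*d);t=r/c["fx"]; q=np.r_[d/r*np.tan(t),1]*D[v,u]
    P=M[:3,:3]@q+M[:3,3]; e=P-st["position"]; T=R.from_quat(st["orientation"]).as_matrix(); print(v,(T.T@e*1000).round(1),(P[2]*1000).round(1))
E
```

```text
[-0.0031, -0.001, 0.0304, -0.0, -0.0002, 0.011]
[ 0.53133311 -0.26890607  0.13039528]
205 [ 21.5  -2.4 128.5] 1.9
211 [ 16.6  -2.4 127.9] 2.5
217 [ 11.3  -2.4 129.1] 1.3
223 [16.9 -2.1 82.3] 48.1
229 [13.7 -2.1 77.7] 52.7
235 [10.3 -2.1 74.4] 56.0
241 [ 7.4 -2.  69.6] 60.7
247 [ 4.1 -2.  66.5] 63.9
253 [ 1.5 -2.  61.8] 68.6
259 [-1.3 -2.  57.5] 72.9
265 [-4.7 -2.  55.5] 74.9
271 [-7.2 -2.  51.2] 79.2
277 [-9.7 -1.9 47. ] 83.4
283 [-12.4  -1.9  43.8] 86.6
289 [-17.7  -2.   46.7] 83.7
295 [-23.3  -2.   49.9] 80.5
301 [-63.8  -2.6 128.4] 2.0
307 [-69.7  -2.6 128.3] 2.1
```

View pics/s8.png

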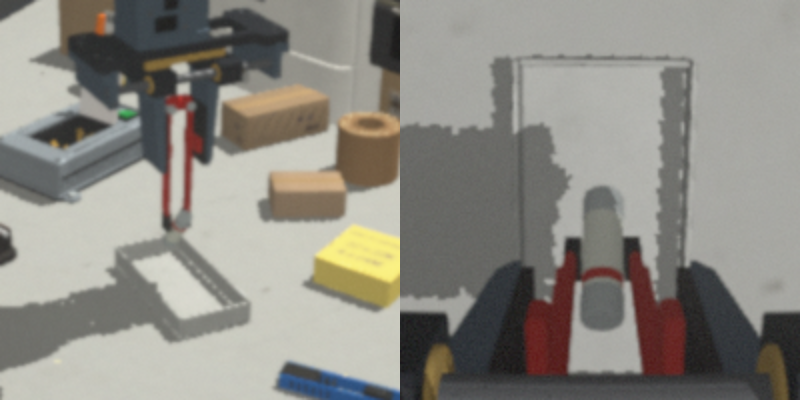

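The fuse is over the tray and aligned with its long side, held at 53° with its low end toward the robot's left. I'll descend to touch the floor.

Emit:
shift_gripper(plan=[[[-0.002,-0.001,0.008],[0,0,0.011]],[[-0.003,-0.001,0.018],[0,0,0.011]],[[-0.003,-0.001,0.026],[0,0,0.011]],[[-0.003,-0.001,0.031],[0,0,0.011]],[[-0.003,-0.001,0.034],[0,0,0.011]],[[-0.003,-0.001,0.034],[0,0,0.011]],[[-0.003,-0.001,0.034],[0,0,0.011]]])

```text
time_s: 16.07
position: [0.5295, -0.2723, 0.0961]
orientation: [0.773, 0.635, -0.0, -0.0]
wrist_force: [-0.3, 0.0, -0.2]
gripper_width: 0.0346
grasp_force: 30.0
```

Emit:
shift_gripper(plan=[[[-0.001,0,0.001],[0,0,0]],[[-0.001,0,0.002],[0,0,0]],[[-0.002,0,0.003],[0,0,0]],[[-0.002,0,0.004],[0,0,0]],[[-0.003,0,0.005],[0,0,0]],[[-0.003,0,0.006],[0,0,0]],[[-0.003,0,0.006],[0,0,0]]])

```text
time_s: 16.65
position: [0.5291, -0.2756, 0.0903]
orientation: [0.773, 0.634, -0.0, 0.0]
wrist_force: [0.1, -1.9, 2.5]
gripper_width: 0.0346
grasp_force: 30.0
```

Emit:
shift_gripper(plan=[[[-0.001,0,0.001],[0,0,0]],[[-0.002,0,0.002],[0,0,0]],[[-0.002,0,0.003],[0,0,0]],[[-0.003,0,0.004],[0,0,0]],[[-0.003,0,0.005],[0,0,0]],[[-0.004,0,0.006],[0,0,0]],[[-0.004,0,0.006],[0,0,0]]])

```text
time_s: 17.23
position: [0.5279, -0.279, 0.0838]
orientation: [0.773, 0.635, -0.0, -0.0]
wrist_force: [0.0, -0.1, -1.0]
gripper_width: 0.0338
grasp_force: 15.4
```

```bash
python3 - <<'E'
from h import *; from bench import ctrl
st=ctrl.get_state(); w=ctrl.camera("wrist"); c=w;D=c["depth"]; M=c["world_from_camera"]
for v in range(205,310,6):
    u=320; d=np.array([u-c["cx"],v-c["cy"]]);r=np.hypot(*d);t=r/c["fx"]; q=np.r_[d/r*np.tan(t),1]*D[v,u]
    P=M[:3,:3]@q+M[:3,3]; e=P-st["position"]; T=R.from_quat(st["orientation"]).as_matrix(); print(v,(T.T@e*1000).round(1),(P[2]*1000).round(1))
E
```

```text
205 [29.8 -2.2 81.5] 2.3
211 [25.7 -2.2 80.8] 3.0
217 [21.3 -2.2 81.7] 2.1
223 [16.9 -2.2 82.4] 1.4
229 [16.1 -2.1 67.9] 15.9
235 [12.3 -2.1 67.1] 16.7
241 [ 8.5 -2.1 65.7] 18.1
247 [ 4.7 -2.1 64.8] 19.0
253 [ 1.  -2.1 63.3] 20.5
259 [-2.9 -2.1 62.6] 21.2
265 [-6.2 -2.1 60.2] 23.6
271 [-10.2  -2.1  59.4] 24.4
277 [-14.2  -2.1  59. ] 24.8
283 [-17.5  -2.1  56.6] 27.2
289 [-21.2  -2.1  55.2] 28.6
295 [-24.7  -2.1  53.2] 30.6
301 [-29.   -2.1  53.2] 30.5
307 [-47.   -2.3  81.4] 2.4
```

The tilt is down to about 19° with the low end on the floor. The tips now grip above the tube's widest line, so I'll lower a little more to finish flattening it and then release gently.

Emit:
shift_gripper(plan=[[[0,0,0.001],[0,0,0]],[[-0.001,0,0.002],[0,0,0]],[[-0.001,0,0.003],[0,0,0]],[[-0.001,0,0.004],[0,0,0]],[[-0.001,0,0.004],[0,0,0]]])

```text
time_s: 17.7
position: [0.5279, -0.2801, 0.08]
orientation: [0.773, 0.635, -0.0, -0.0]
wrist_force: [-0.2, -0.2, -0.7]
gripper_width: 0.0342
grasp_force: 7.7
```

```bash
python3 - <<'E'
from h import *; from bench import ctrl
st=ctrl.get_state(); w=ctrl.camera("wrist"); c=w;D=c["depth"]; M=c["world_from_camera"]
for v in range(217,310,8):
    u=320; d=np.array([u-c["cx"],v-c["cy"]]);r=np.hypot(*d);t=r/c["fx"]; q=np.r_[d/r*np.tan(t),1]*D[v,u]
    P=M[:3,:3]@q+M[:3,3]; e=P-st["position"]; T=R.from_quat(st["orientation"]).as_matrix(); print(v,(T.T@e*1000).round(1),(P[2]*1000).round(1))
E
```

```text
217 [22.1 -2.2 77.9] 2.1
225 [16.3 -2.2 78.7] 1.3
233 [14.4 -2.1 63.9] 16.1
241 [ 9.1 -2.1 63.8] 16.2
249 [ 3.8 -2.1 63.3] 16.7
257 [-2.1 -2.1 64.3] 15.7
265 [-7.7 -2.1 64.5] 15.5
273 [-13.6  -2.1  64.9] 15.1
281 [-18.8  -2.1  63.2] 16.7
289 [-25.   -2.2  64.2] 15.8
297 [-31.   -2.2  64.1] 15.9
305 [-43.9  -2.3  78.4] 1.6
```

The fuse lies flat, with its top at z of about 16 mm along its whole length. I'll release and lift.

Emit:
shift_gripper(plan=[[[0,0,0],[0,0,0]],[[0,0,0],[0,0,0]],[[0,0,0],[0,0,0]]], finger_gap=0.036)

```text
time_s: 18.0
position: [0.528, -0.2802, 0.0803]
orientation: [0.773, 0.635, 0.0, 0.0]
wrist_force: [0.1, -0.5, -0.1]
gripper_width: 0.0357
grasp_force: 5.6
```

Emit:
shift_gripper(plan=[[[0,0,0],[0,0,0]],[[0,0,0],[0,0,0]],[[0,0,0],[0,0,0]],[[0,0,0],[0,0,0]]], finger_gap=0.0395)

```text
time_s: 18.33
position: [0.528, -0.2802, 0.0802]
orientation: [0.773, 0.635, -0.0, 0.0]
wrist_force: [-0.1, 0.5, -0.2]
gripper_width: 0.0395
grasp_force: 3.8
```

Emit:
shift_gripper(plan=[[[0,0,-0.005],[0,0,0]],[[0,0,-0.015],[0,0,0]],[[0,0,-0.03],[0,0,0]],[[0,0,-0.055],[0,0,0]],[[0,0,-0.08],[0,0,0]],[[0,0,-0.1],[0,0,0]],[[0,0,-0.105],[0,0,0]],[[0,0,-0.105],[0,0,0]]])

```text
time_s: 19.0
position: [0.5288, -0.2807, 0.1875]
orientation: [0.773, 0.635, 0.001, 0.002]
wrist_force: [-0.4, 0.5, -1.0]
gripper_width: 0.0399
grasp_force: 3.8
```

```bash
python3 - <<'E'
from h import *; from bench import ctrl
st=ctrl.get_state(); w=ctrl.camera("wrist"); cv2.imwrite("pics/w9.png",w["pixels"][:,:,::-1][100:400,160:480])
print(st["joints"].round(2),plan([.524,.2466,.19],np.radians(-6.5),st))
E
```

```text
[-0.59  0.48  1.45 -0.    1.21 -0.39] [0.5163, -0.1074, -0.0036, 0.0014, 0.0039, -1.6533]
```

View pics/w9.png

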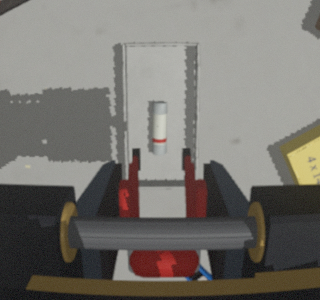

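The fuse lies in the tray at about (160,127) and is let go. By my count that was my twelfth picture, two over the limit of ten, so the rest of the work is done from numbers alone. Next I'll return the tongs.

Emit:
shift_gripper(plan=[[[0.012,-0.002,0],[0,0,-0.05]],[[0.036,-0.007,0],[0,0,-0.13]],[[0.068,-0.014,0],[0,0,-0.24]],[[0.1,-0.021,0],[0,0,-0.35]],[[0.133,-0.028,0],[0,0,-0.46]],[[0.166,-0.034,0],[0,0,-0.57]],[[0.199,-0.041,0],[0,0,-0.68]],[[0.232,-0.048,0],[0,0,-0.79]],[[0.264,-0.055,0],[0,0,-0.9]],[[0.29,-0.06,0],[0,0,-1.0]],[[0.305,-0.063,0],[0,0,-1.06]],[[0.31,-0.064,0],[0,0,-1.08]]])

```text
time_s: 20.05
position: [0.5246, 0.0386, 0.1841]
orientation: [0.334, 0.943, -0.0, -0.001]
wrist_force: [-0.1, 0.5, -0.6]
gripper_width: 0.0397
grasp_force: 3.8
```

```bash
python3 - <<'E'
from h import *; from bench import ctrl
st=ctrl.get_state(); print(plan([.524,.2466,.19],np.radians(-6.5),st))
E
```

```text
[0.1314, 0.1612, -0.0058, -0.0004, -0.0023, -0.5678]
```

Emit:
shift_gripper(plan=[[[0.009,0.011,0],[0,0,-0.04]],[[0.027,0.033,0],[0,0,-0.12]],[[0.05,0.061,0],[0,0,-0.22]],[[0.073,0.089,0],[0,0,-0.32]],[[0.095,0.116,0],[0,0,-0.42]],[[0.113,0.138,-0.003],[0,0,-0.5]],[[0.126,0.154,-0.006],[0,0,-0.55]],[[0.131,0.161,-0.006],[0,0,-0.568]],[[0.131,0.161,-0.006],[0,0,-0.568]],[[0.131,0.161,-0.006],[0,0,-0.568]],[[0.131,0.161,-0.006],[0,0,-0.568]]])

```text
time_s: 20.97
position: [0.5263, 0.2424, 0.1907]
orientation: [0.061, 0.998, -0.0, -0.0]
wrist_force: [-0.5, 0.9, -0.8]
gripper_width: 0.0391
grasp_force: 3.8
```

```bash
python3 - <<'E'
from h import *; from bench import ctrl
st=ctrl.get_state(); p=st["position"]; print(p,plan([.524,.2466,.0725],np.radians(-6.5),st))
for n in ["side","top"]:
    c=ctrl.camera(n); W=cloud(c); H=cv2.cvtColor(c["pixels"],cv2.COLOR_RGB2HSV);h,s,v=[H[...,i].astype(int) for i in range(3)]
    m=((h<5)|(h>174))&(s>130)&(v>50)&(c["depth"]>0)&(np.hypot(W[...,0]-p[0],W[...,1]-p[1])<.06)
    if m.sum(): print(n,m.sum(),np.percentile(W[m],[1,50,99],0).round(4))
    if n=="side":
        P=W[m]
        for z0 in np.arange(.13,.26,.015):
            q=P[(P[:,2]>z0)&(P[:,2]<z0+.015)]
            if len(q)>3: print(round(z0,3),len(q),q.mean(0).round(4),q.min(0).round(4),q.max(0).round(4))
    b=(v<60)&(c["depth"]>0)&(np.hypot(W[...,0]-p[0],W[...,1]-p[1])<.04)&(W[...,2]>.09)&(W[...,2]<.15)
    if b.sum(): print("tips",n,b.sum(),np.percentile(W[b],[1,50,99],0).round(4))
E
```

```text
[0.5262849  0.24243139 0.19068385] [0.0027, 0.004, 0.1182, -0.0008, -0.0009, -0.008]
side 182 [[0.5054 0.2189 0.0187]
 [0.5245 0.2513 0.1594]
 [0.5341 0.2682 0.2168]]
0.13 6 [0.5307 0.2513 0.141 ] [0.5253 0.2248 0.1349] [0.5355 0.2582 0.1431]
0.145 49 [0.5267 0.2406 0.1524] [0.5198 0.2162 0.145 ] [0.5333 0.2612 0.1598]
0.16 41 [0.5273 0.2388 0.1669] [0.521  0.2181 0.1602] [0.5343 0.2594 0.1748]
0.175 29 [0.5261 0.2327 0.1807] [0.52   0.2212 0.175 ] [0.5324 0.2593 0.1882]
0.205 18 [0.5184 0.2586 0.2122] [0.5156 0.2519 0.2054] [0.5239 0.2659 0.218 ]
tips side 36 [[0.5203 0.2182 0.1288]
 [0.5264 0.2299 0.1349]
 [0.5304 0.262  0.1409]]
```

Emit:
shift_gripper(plan=[[[0.0025,0.004,0.01],[0,0,-0.008]],[[0.0025,0.004,0.03],[0,0,-0.008]],[[0.0025,0.004,0.05],[0,0,-0.008]],[[0.0025,0.004,0.055],[0,0,-0.008]],[[0.0025,0.004,0.055],[0,0,-0.008]]])

```text
time_s: 21.48
position: [0.5233, 0.2476, 0.1346]
orientation: [0.056, 0.998, -0.001, -0.002]
wrist_force: [-0.1, -0.2, -0.8]
gripper_width: 0.0395
grasp_force: 3.8
```

```bash
python3 - <<'E'
from h import *; from bench import ctrl
st=ctrl.get_state(); print(plan([.5242,.247,.074],np.radians(-6.5),st))
E
```

```text
[-0.0012, -0.0004, 0.0606, -0.0014, -0.003, 0.0022]
```

Emit:
shift_gripper(plan=[[[-0.001,0,0.01],[0,0,0]],[[-0.001,0,0.022],[0,0,0]],[[-0.001,0,0.036],[0,0,0]],[[-0.001,0,0.048],[0,0,0]],[[-0.001,0,0.056],[0,0,0]],[[-0.001,0,0.059],[0,0,0]],[[-0.001,0,0.059],[0,0,0]]])

```text
time_s: 22.07
position: [0.5254, 0.248, 0.077]
orientation: [0.055, 0.998, -0.0, -0.0]
wrist_force: [-0.2, 0.4, -0.3]
gripper_width: 0.0394
grasp_force: 3.8
```

Emit:
shift_gripper(plan=[[[0,0,0.001],[0,0,0]],[[0,0,0.002],[0,0,0]],[[0,0,0.003],[0,0,0]],[[0,0,0.003],[0,0,0]]])

```text
time_s: 22.4
position: [0.5255, 0.2481, 0.0745]
orientation: [0.055, 0.998, 0.0, 0.0]
wrist_force: [0.4, -0.6, -0.9]
gripper_width: 0.0397
grasp_force: 3.8
```

Emit:
shift_gripper(plan=[[[0,0,0.001],[0,0,0]],[[0,0,0.002],[0,0,0]],[[0,0,0.0025],[0,0,0]],[[0,0,0.0025],[0,0,0]]])

```text
time_s: 22.73
position: [0.5254, 0.248, 0.0718]
orientation: [0.055, 0.998, -0.0, 0.0]
wrist_force: [-0.6, -1.2, 1.1]
gripper_width: 0.0394
grasp_force: 2.7
```

Emit:
shift_gripper(plan=[[[0,0,0],[0,0,0]],[[0,0,0],[0,0,0]],[[0,0,0],[0,0,0]],[[0,0,0],[0,0,0]],[[0,0,0],[0,0,0]],[[0,0,0],[0,0,0]]], finger_gap=0.07)

```text
time_s: 23.23
position: [0.5254, 0.2481, 0.0717]
orientation: [0.055, 0.998, -0.0, 0.0]
wrist_force: [0.0, 0.3, 0.3]
gripper_width: 0.0702
grasp_force: 0.0
```

Emit:
shift_gripper(plan=[[[0,0,-0.03],[0,0,0]],[[0,0,-0.07],[0,0,0]],[[0,0,-0.11],[0,0,0]],[[0,0,-0.14],[0,0,0]],[[0,0,-0.15],[0,0,0]],[[0,0,-0.15],[0,0,0]]])

```text
time_s: 23.73
position: [0.5267, 0.2486, 0.2247]
orientation: [0.055, 0.998, 0.001, 0.002]
wrist_force: [-0.0, -0.1, 0.3]
gripper_width: 0.0702
grasp_force: 0.0
```

Emit:
shift_gripper(plan=[[[0.04,0.04,0],[0,0,0]],[[0.07,0.07,0],[0,0,0]],[[0.1,0.1,0],[0,0,0]],[[0.12,0.12,0],[0,0,0]],[[0.12,0.12,0],[0,0,0]],[[0.12,0.12,0],[0,0,0]]])

```text
time_s: 24.23
position: [0.4173, 0.3818, 0.2203]
orientation: [0.054, 0.999, -0.001, -0.001]
wrist_force: [0.0, -0.1, -0.0]
gripper_width: 0.07
grasp_force: 0.0
```

```bash
python3 - <<'E'
from h import *; from bench import ctrl
for n in ["side","top"]:
    c=ctrl.camera(n); W=cloud(c); H=cv2.cvtColor(c["pixels"],cv2.COLOR_RGB2HSV);h,s,v=[H[...,i].astype(int) for i in range(3)];D=c["depth"]>0
    m=((h<5)|(h>174))&(s>130)&(v>50)&D&(np.hypot(W[...,0]-.525,W[...,1]-.247)<.07)
    for lo,hi in [(.06,.085),(.085,.105),(.105,.125),(.125,.16)]:
        q=W[m&(W[...,2]>lo)&(W[...,2]<hi)]
        if len(q)>3: print(n,lo,len(q),q.mean(0).round(4),q.max(0).round(4))
    o=(h>3)&(h<18)&(s>150)&(v>120)&D&(np.hypot(W[...,0]-.65,W[...,1]-.02)<.08)&(W[...,2]>.05)
    if o.sum(): print(n,"tabs",inbox(W[o]).mean(0).round(1),np.percentile(W[o][:,2],[2,98]).round(3))
    t=D&(np.hypot(W[...,0]-.528,W[...,1]+.28)<.05)&(W[...,2]>.008)&(W[...,2]<.03)&(np.abs(W[...,0]-.528)<.025)
    if t.sum(): q=W[t]; print(n,"fuse",len(q),rect(q),np.median(q,0).round(4))
E
```

```text
side 0.06 42 [0.5251 0.2372 0.0685] [0.5332 0.2611 0.0849]
side 0.085 81 [0.5221 0.237  0.0951] [0.5316 0.2676 0.1044]
side 0.105 28 [0.5244 0.2369 0.1133] [0.5313 0.2586 0.1216]
side 0.125 19 [0.5246 0.24   0.1349] [0.5311 0.2511 0.1385]
side tabs [43.4 -4.2] [0.118 0.159]
side fuse 164 (array([ 521.6, -281.2]), array([35.7, 96.1]), 17.3) [ 0.5221 -0.2938  0.016 ]
top 0.06 10 [0.5229 0.229  0.0666] [0.5275 0.259  0.0743]
top 0.085 66 [0.524  0.2376 0.0984] [0.5407 0.2644 0.1026]
top 0.105 18 [0.5236 0.2308 0.1135] [0.5283 0.2325 0.1225]
top 0.125 83 [0.5252 0.2433 0.1357] [0.5311 0.2551 0.1394]
top tabs [44.7 -1.2] [0.133 0.16 ]
top fuse 202 (array([ 522.8, -281.8]), array([33.9, 96.5]), 15.9) [ 0.5247 -0.2862  0.0161]
```

Everything checks out. The tongs stand upright with the heel top at z of about 0.139, as at the start. The cover is past upright and the fuse is in the tray. Handing in.

```bash
python3 -c "
from bench import ctrl
print(ctrl.hand_in())"
```

```text
the job is handed in; nothing more can be done
None
```

I handed the job in at about 24 s, no verdict came back, and by my measurements the fuse lies flat in the tray, the tongs stand upright in their stand and the cover is open past upright; I viewed 12 pictures against the limit of 10, and I didn't re-measure the carton, tape measure or marker.

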